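# Wedge the sagging pail stand level

### The job

The hinged plate under the red pail sags on its free side. Take the orange wedge, slide its thin end squarely under the middle of that edge, and push it in until the plate is level and tight up against its keepers, wedged firmly enough to stay there but not rammed in. Raise the plate with the wedge alone, not by lifting or pushing plate or pail with the gripper; leave the bystanding kitchen things alone, and let go.

Things in the scene. Friction and masses are not known exactly. Their poses are not given: they have to be found in the camera images.
- stand: Fixed dark steel frame, 222 x 239 mm: side rails at x = +-104 mm (14 mm wide, 16 mm high), open towards its -y. Origin amid its underside on the counter, z up. Carries a hinged plate: hinge along x at y = +110 mm, free edge at y = -110 mm. At x = +-104, y = -80 mm keeper posts, about 47 mm high, whose yellow tongues stop the plate when level. Nothing lies below the plate.
- plate (a joint): Tilt of the aluminium plate (176 x 224 mm) in rad: -0.045 sagging (start), 0 level and against the keepers (a hard stop). It carries a fixed red pail 140 x 140 mm over the rim, 142 mm high, whose rim begins 68 mm in from the free edge. Plate and pail, about 0.8 kg, alone bear on a wedge at the free edge with only some 3 to 5 N.
- stand_mouth (a point): Fixed point on the counter, under the middle of the plate's free edge: a rolled hem of 4 mm radius, marked by a yellow stripe on the plate. The plate was bolted on at a height that differs each time: level, the hem's underside is 17 to 24 mm above the counter, sagging 10 mm lower, so the wedge ends up 50 to 85 mm in.
- wedge: Loose nylon wedge, 130 mm long (its x), 34 mm wide, 0.12 kg. Origin amid its underside; z up. Orange ramp from 5 mm high at the thin end (x = +65 mm) to 28 mm high at x = -35 mm, then a black grip block.
- wedge_tip (a point): Middle of the wedge's thin end, on its underside. Sliding friction about 0.35: while the plate only lifts, a steady push of 3 to 9 N moves it; once it meets the keepers the push climbs steeply. About 10 N more than the lifting push leaves it firm (10 to 20 N between wedge and plate); under 7 N there it is loose, over 30 N rammed. It stays by friction when let go.
- wedge_grip (a point): Middle of the black grip block, 24 mm above the wedge's underside, 50 mm behind its origin. Block 30 mm long, 34 mm wide (grip across this), 36 mm high.
- sauce_bottle: Bystander: yellow squeeze bottle with red cap, 54 mm across, 150 mm high, origin under its centre. Do not disturb.
- shaker: Bystander: steel shaker jar, 56 mm across, 95 mm high, origin under its centre. Do not disturb.
Not all that is in view belongs to the job. What is shaped like the wedge but blue or turquoise is not meant.

How it is judged:
By the outcome, as a careful person would: the job done as asked, in the order asked, and still so for the second after the job is handed in, with the robot touching nothing.
It also fails if it takes over 59 s, if anything falls off the work surface, if the arm or the gripper's body presses on something with over 40 N, if the wrist force passes 120 N, or if a joint passes its speed limit or range.

### The arm

A 6-joint arm with a two-finger parallel gripper is mounted at the origin on the work surface. World frame = base frame: x ahead of the robot, y to its left, z up, the work surface at z = 0. Lengths are in m, angles in degrees, forces in N, time in s.
With the tool pointing down it reaches from about 0.375 to 0.9 m from the base axis. Payload 3.1 kg.
Tool frame: the origin (TCP) lies between the finger pads; the fingertips stand 19 mm ahead of it and the grasp point (between the pads) is the TCP; z points along the fingers, x is the direction in which the jaws open and shut, and the axes are right-handed (so a half turn about z gives the same grasp; the last joint's range is limited). The gripper opens to 87 mm and grips with 3 to 60 N. Pads are 19 mm wide; open, the fingers measure 117 mm over their backs; the gripper's body (75 mm by 190 mm) begins 51 mm behind the grasp point.
Start: joints at [65.403, 30.224, 82.088, -0, 67.689, -10.227], TCP at [0.155, 0.605, 0.242] pointing down, gripper open.
Joint ranges: [-176.69, 176.69], [-43.24, 126.21], [12.49, 139.97], [-82, 262], [0, 151.66], [-163.58, 163.58]. Speed limits (degrees/s): [159.86, 159.86, 180, 180, 180, 180].

### API

Orientations are given as a 3x3 rotation matrix whose columns are the frame's x, y, z axes.
In Python, from rig import read_state, capture, camera_info, hand_in, spot_in, silhouettes gives the robot as it stands.
- The arm moves only by the shell command python3 -m jog 'ROWS'. ROWS is text: rows parted by semicolons, each of 7 numbers parted by spaces: the shift along the tool's x, y, z in m, then the turn, a rotation vector about the tool's x, y, z in degrees, then the opening, from 0 (shut) to 1 (fully open). A call has 1 to 8 rows; each row is the pose to reach, as a shift and turn from the pose commanded when the call began, along the tool's axes at that moment; what a row does not reach only later rows make up. A row lasts 1/8 s, in which the tool goes at most 62.5 mm and 10.7 degrees, less where a joint would pass 70% of its speed; a pose out of reach is approached as far as the arm can. A call with a gripper value outside its range is refused whole. The fingers move at their own pace and stop on an object; the grip force is fixed at half the most. Time passes only in rows, so rows that repeat a pose let the fingers close. It gives the time, the measured TCP pose, the force and the opening at its end, in the units of the state.
- read_state(): the state, without advancing time (a new reading comes with each control period).
- capture(name): name is "scene" or "top" or "wrist"; returns (picture, depth): 480x640x3 uint8, red, green, blue; 480x640 float32, m along the optical axis (not along the pixel's ray), 0 where there is no reading.
- camera_info(name): a dict with "vfov" (degrees; the focal length in pixels is half the picture's height over the tangent of half this angle, whatever the lens; pixels are square), "cx", "cy" (the principal point, pixels), "dist" ([k1, k2, p1, p2, k3] as OpenCV has them; the pictures are not rectified), "R" (3x3) and "t" (3): a world point X has camera coordinates R X + t; the wrist camera has in their place "tool_from_camera" (4x4, takes a point from camera to tool coordinates, whose origin is the TCP and whose axes are the tool frame's). Camera axes: x right, y down, z forward; pixel columns grow to the right and rows downward; lengths in m; the calibration is good to about 2 mm. A picture is of the moment at which its call begins: read the wrist's pose just before it. camera_info takes no time and is no camera call.
- hand_in(): hands the job in, once; it reports no verdict.
Trained networks look in the newest picture that a camera, given by its name, has taken for a name from the list of things; names that differ only in an ending like _2 or _b are one class to them, and where a whole thing is asked for, a point or a joint stands for the part that bears it (a point fixed in the world has none). Each returns a list of dicts, best first, with "score" (0 to 1); they miss things now and then, are a little off and sometimes report something else, mostly with a low value. They report only what shows in the picture. A call takes as long as a camera call. They do not tell look-alikes from the thing itself.
- spot_in(label, camera): "centre" ([x, y, z] in m, in world coordinates, good to about 4 mm: the middle of the surface that is visible of it).
- silhouettes(label, camera): "region" (480x640 bool, what is visible of it).
The state is a dict: "time_s": time; "joint_positions": joint angles; "qvel": joint speeds; "tau": joint torques, N m; "position": TCP position; "tcp_rot": TCP orientation; "force": force on the tool from outside, world axes, zero at the start; "moment": the same for the moment, N m; "opening": opening from 0.0 (shut) to 1.0 (fully open).
Only numpy, scipy, OpenCV 4.12 (cv2) and the standard library are available. Lean on these libraries where they do the work, as an engineer would, in place of code of your own. Each camera call takes 0.05 s, during which the arm holds its last target.

## Working session

There is one attempt and no reset: what is moved stays moved. The work goes in short steps, Python scripts to look and compute and a shell command to move; the robot and the scene stay as the last step left them, time stands still between calls to the robot, and variables do not carry over. Pictures are saved under pics/ and viewed, and the job is handed in when it is done.

```bash
ls; mkdir -p pics; python3 - <<'E'
from rig import *
import cv2,numpy as np
s=read_state();print({k:np.round(v,3).tolist() for k,v in s.items()})
for n in("scene","top"):
    p,d=capture(n);cv2.imwrite(f"pics/{n}0.png",p[:,:,::-1]);np.savez(f"{n}0.npz",p=p,d=d)
    i=camera_info(n);print(n,i)
    for l in("wedge","stand","plate","sauce_bottle","shaker"):
        for r in spot_in(l,n):print(l,np.round(r["centre"],3),round(r["score"],2))
E
```

```text
pics
{'time_s': 0.0, 'joint_positions': [65.404, 30.277, 82.157, -0.0, 67.689, -10.228], 'qvel': [-0.06, -0.091, 0.061, -0.05, 0.009, 0.01], 'tau': [-0.002, -44.004, -17.659, 0.063, 0.058, -0.0], 'position': [0.155, 0.605, 0.241], 'tcp_rot': [[0.248, 0.969, -0.001], [0.969, -0.248, -0.002], [-0.002, -0.0, -1.0]], 'force': [0.026, -0.184, -0.168], 'moment': [0.018, 0.023, 0.052], 'opening': 1.0}
scene {'vfov': 49.284647413267166, 'cx': 320.4952687405173, 'cy': 237.9077825095392, 'dist': array([-0.12169894,  0.        ,  0.        ,  0.        ,  0.        ]), 'R': array([[-0.66198588,  0.74951014,  0.00303951],
       [ 0.57999723,  0.51482807, -0.63131234],
       [-0.47473982, -0.41615695, -0.77552272]]), 't': array([ 0.42506959, -0.21446848,  1.38206705])}
wedge [ 0.518 -0.342  0.014] 0.91
wedge [ 0.516 -0.528  0.015] 0.9
wedge [ 0.498 -0.12   0.022] 0.8
wedge [ 0.666 -0.395  0.021] 0.61
stand [0.708 0.273 0.015] 0.75
plate [0.71  0.275 0.014] 0.73
plate [0.631 0.19  0.053] 0.64
sauce_bottle [ 0.421 -0.312  0.082] 0.65
shaker [ 0.627 -0.239  0.07 ] 0.7
shaker [0.632 0.189 0.053] 0.69
top {'vfov': 45.90236423618422, 'cx': 307.4883619176097, 'cy': 236.3201913497075, 'dist': array([0.03194767, 0.        , 0.        , 0.        , 0.        ]), 'R': array([[ 0.07197456, -0.99740417, -0.00214001],
       [-0.97337832, -0.06977237, -0.21832649],
       [ 0.21761044,  0.01779699, -0.97587344]]), 't': array([-0.13598452,  0.49711571,  1.2709384 ])}
wedge [ 0.488 -0.137  0.017] 0.89
wedge [ 0.65  -0.406  0.023] 0.88
wedge [ 0.512 -0.345  0.018] 0.58
wedge [ 0.515 -0.545  0.022] 0.57
wedge [0.628 0.182 0.035] 0.24
stand [0.533 0.188 0.02 ] 0.6
plate [0.627 0.183 0.035] 0.96
sauce_bottle [ 0.394 -0.321  0.098] 0.65
shaker [ 0.599 -0.253  0.095] 0.78
```

View pics/scene0.png

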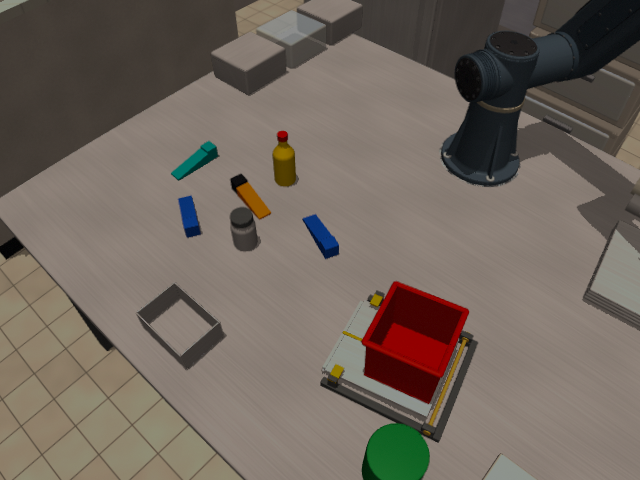

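View pics/top0.png

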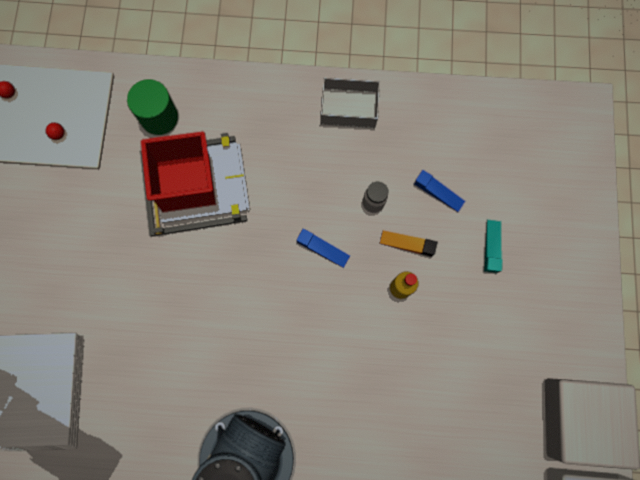

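```bash
cat > h.py <<'E'
import numpy as np,cv2
from rig import *
def K(i):
    f=240/np.tan(np.radians(i["vfov"])/2);return np.array([[f,0,i["cx"]],[0,f,i["cy"]],[0,0,1]])
def cloud(i,d):
    v,u=np.mgrid[0:480,0:640]
    n=cv2.undistortPoints(np.stack([u,v],-1).reshape(-1,1,2).astype(np.float64),K(i),i["dist"]).reshape(480,640,2)
    c=np.dstack([n*d[...,None],d])
    return (c-i["t"])@i["R"]   # R^T(c-t)
def proj(i,X):
    return cv2.projectPoints(np.atleast_2d(np.array(X,float)),cv2.Rodrigues(i["R"])[0],i["t"],K(i),i["dist"])[0].reshape(-1,2)
E
python3 - <<'E'
from h import *
for n in("scene","top"):
    z=np.load(f"{n}0.npz");p,d=z["p"],z["d"];i=camera_info(n);X=cloud(i,d)
    hsv=cv2.cvtColor(p,cv2.COLOR_RGB2HSV)
    # table bias
    reg=X[...,2][(abs(X[...,0]-.5)<.2)&(abs(X[...,1])<.06)];print(n,"table z",np.median(reg[reg<.02]))
    o=(hsv[...,0]>8)&(hsv[...,0]<18)&(hsv[...,1]>180)&(hsv[...,2]>120)
    box=(X[...,0]>.45)&(X[...,0]<.58)&(X[...,1]>-.47)&(X[...,1]<-.25)
    w=box&(X[...,2]<.05)&(X[...,2]>.003)&((hsv[...,2]<60)|o)
    lab=cv2.connectedComponentsWithStats(w.astype(np.uint8))
    for k in range(1,lab[0]):
        if lab[2][k,4]>100:
            m=lab[1]==k;r=cv2.minAreaRect(X[m][:,:2].astype(np.float32));print("wedge comp",lab[2][k],r, X[m].mean(0))
    m=o&box; print("orange",m.sum(),cv2.minAreaRect(X[m][:,:2].astype(np.float32)))
    y=(hsv[...,0]>20)&(hsv[...,0]<34)&(hsv[...,1]>120)&(hsv[...,2]>100)&(X[...,1]>.05)
    lab=cv2.connectedComponentsWithStats(y.astype(np.uint8))
    for k in range(1,lab[0]):
        if lab[2][k,4]>8:
            m=lab[1]==k;print("yel",lab[2][k],X[m].mean(0).round(4),X[m].min(0).round(3),X[m].max(0).round(3))
    c=(240,170,60,60) if n=="scene" else (375,215,70,60)
    x0,y0,_,_=c
    a=p[y0-10:y0+60,x0-20:x0+80,::-1] if n=="top" else p[300:390,315:445,::-1]
    cv2.imwrite(f"pics/crop_{n}.png",cv2.resize(a,None,fx=6,fy=6,interpolation=cv2.INTER_CUBIC))
E
```

```text
scene table z 0.0004768545671294324
wedge comp [231 174  24  38 305] ((0.5130856037139893, -0.3516955077648163), (0.10918720066547394, 0.036541614681482315), 80.33213806152344) [ 0.51485948 -0.37155607  0.02744865]
orange 172 ((0.51404869556427, -0.3327435851097107), (0.11383780837059021, 0.042376648634672165), 74.31146240234375)
yel [370 294  13  12  93] [0.5621 0.0779 0.0435] [0.548 0.067 0.037] [0.574 0.088 0.048]
yel [343 331  19  10  60] [0.6559 0.092  0.0409] [0.641 0.068 0.022] [1.062 0.367 0.935]
yel [429 340  37  86 212] [0.612  0.2851 0.0256] [0.51  0.26  0.021] [0.698 0.308 0.032]
yel [330 364  14  14 113] [0.7315 0.1184 0.0433] [0.719 0.108 0.04 ] [0.745 0.128 0.048]
top table z 0.0005332724905557313
wedge comp [420 240  17  17 185] ((0.5050827264785767, -0.3874300718307495), (0.02794492617249489, 0.03273089602589607), 77.19166564941406) [ 0.50264359 -0.3875545   0.0337647 ]
orange 21 ((0.5088121891021729, -0.30942100286483765), (0.08433572947978973, 0.02882588841021061), 56.714271545410156)
yel [221 136   8  11  69] [0.7335 0.1194 0.0428] [0.718 0.111 0.016] [0.748 0.135 0.051]
yel [226 175  17   3  25] [0.6503 0.091  0.0254] [0.646 0.072 0.021] [0.655 0.11  0.029]
yel [155 203   4  24  52] [0.538  0.2666 0.0277] [0.511 0.248 0.021] [0.565 0.275 0.114]
yel [231 205   8  10  62] [0.5613 0.0781 0.044 ] [0.55  0.069 0.039] [0.573 0.088 0.049]
```

View pics/crop_top.png

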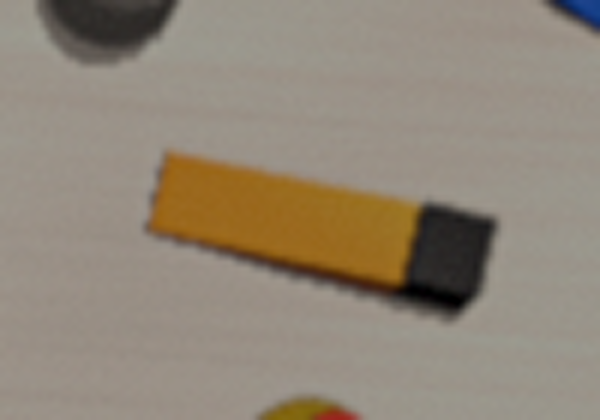

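View pics/crop_scene.png

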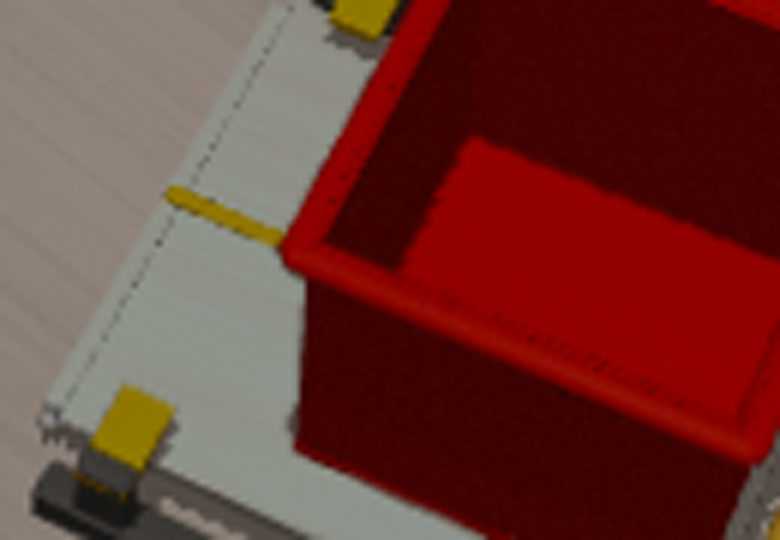

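```bash
cat > fit.py <<'E'
from h import *
from scipy.optimize import minimize
W=[]
for y in(-.017,.017):
    W+=[(.065,y,0),(.065,y,.005),(-.035,y,.028),(-.035,y,.036),(-.065,y,.036),(-.065,y,0)]
W=np.array(W)
def wp(q):
    c,s=np.cos(q[2]),np.sin(q[2]);return W@np.array([[c,s,0],[-s,c,0],[0,0,1]])+[q[0],q[1],0]
def fit(views,q0,off=False):
    # views: (info,mask)
    S=4
    def cost(q):
        t=0
        for k,(i,m) in enumerate(views):
            P=proj(i,wp(q));h=cv2.convexHull((P*16*S).round().astype(np.int32))
            ys,xs=np.where(m);x0,y0,x1,y1=xs.min()-15,ys.min()-15,xs.max()+15,ys.max()+15
            im=np.zeros(((y1-y0)*S,(x1-x0)*S),np.uint8)
            P=((P+.5-[x0,y0])*S*16-8).round().astype(np.int32)
            cv2.fillConvexPoly(im,cv2.convexHull(P),1,shift=4)
            M=np.kron(m[y0:y1,x0:x1].astype(np.uint8),np.ones((S,S),np.uint8))
            t+=1-(im&M).sum()/(im|M).sum()
        return t
    best=None
    for _ in range(2):
        r=minimize(cost,q0 if best is None else best.x,method="Nelder-Mead",options=dict(initial_simplex=np.array(q0 if best is None else best.x)+np.vstack([[0,0,0],np.diag([.01,.01,.1])]),xatol=1e-5,fatol=1e-5));best=r
    return best
E
python3 - <<'E'
from fit import *
V={}
for n in("scene","top"):
    p,d=capture(n);i=camera_info(n)
    for r in silhouettes("wedge",n):
        m=r["region"];col=p[m].mean(0)
        print(n,r["score"],m.sum(),np.argwhere(m).mean(0).round(),col.round())
        if col[0]>1.3*col[2] and 'best' and n not in V: V[n]=(i,m)
for k in V:
    r=fit([V[k]],[.51,-.34,1.45]);print(k,r.x.round(4),np.degrees(r.x[2]),r.fun)
r=fit(list(V.values()),[.51,-.34,1.45]);print(r.x.round(4),np.degrees(r.x[2]),r.fun)
E
```

```text
scene 0.92 796 [196. 249.] [109.  66.   9.]
scene 0.88 848 [236. 322.] [ 19.  49. 100.]
scene 0.84 561 [216. 189.] [ 11.  46. 105.]
scene 0.73 790 [160. 196.] [ 9. 89. 81.]
top 0.95 862 [248. 323.] [ 42.  75. 137.]
top 0.91 830 [247. 493.] [ 28. 116. 105.]
top 0.89 795 [191. 439.] [ 30.  62. 123.]
top 0.66 926 [243. 409.] [120.  86.  37.]
scene [ 0.5154 -0.3414  1.3799] 79.06060698119349 0.07389960253201822
top [ 0.5164 -0.3395  1.3603] 77.93685455895277 0.04869702553303501
[ 0.516  -0.3403  1.3692] 78.44951267645905 0.1344132905238733
```

```bash
cat >> h.py <<'E'
from scipy.spatial.transform import Rotation as Ro
def tgt(az,tilt=0):
    a=np.radians(az);x=np.array([np.cos(a),np.sin(a),0]);z=np.array([0,0,-1.]);y=np.cross(z,x)
    return np.c_[x,y,z]@Ro.from_euler('x',tilt,degrees=True).as_matrix()
def rows(pos,az,tilt=0,pose=None):
    s=read_state();R=np.array(s["tcp_rot"]);p=np.array(s["position"])
    print("shift",(R.T@(np.array(pos)-p)).round(4),"turn",Ro.from_matrix(R.T@tgt(az,tilt)).as_rotvec(degrees=True).round(2))
def wcam(s):
    i=camera_info("wrist");T=np.eye(4);T[:3,:3]=s["tcp_rot"];T[:3,3]=s["position"]
    C=np.linalg.inv(T@i["tool_from_camera"]);i["R"]=C[:3,:3];i["t"]=C[:3,3];return i
E
python3 - <<'E'
from h import *
rows([.46,.12,.27],30)
print(camera_info("wrist"))
z=np.load("top0.npz");p,d=z["p"],z["d"];X=cloud(camera_info("top"),d)
z=np.load("scene0.npz");X2=cloud(camera_info("scene"),z["d"])
for Q in(X,X2):
    for c,h in(((.41,-.317),.1),((.61,-.245),.06)):
        m=(np.hypot(Q[...,0]-c[0],Q[...,1]-c[1])<.07)&(Q[...,2]>.03)
        P=Q[m];print(P.min(0).round(3),P.max(0).round(3)); t=P[P[:,2]>P[:,2].max()-.012];print(" top",t.mean(0).round(3))
E
```

```text
shift [-0.3946  0.4159 -0.0284] turn [ 0.   -0.   45.63]
{'vfov': 60.677181025735244, 'cx': 322.11785710180436, 'cy': 235.3770088425587, 'dist': array([-0.03721763,  0.        ,  0.        ,  0.        ,  0.        ]), 'tool_from_camera': array([[ 9.99999464e-01,  8.62324747e-04,  5.73831594e-04,
        -6.30065249e-04],
       [-9.78056713e-04,  9.68497131e-01,  2.49022790e-01,
        -6.89611121e-02],
       [-3.41015739e-04, -2.49023217e-01,  9.68497455e-01,
        -1.43720357e-01],
       [ 0.00000000e+00,  0.00000000e+00,  0.00000000e+00,
         1.00000000e+00]])}
[ 0.381 -0.354  0.03 ] [ 0.434 -0.3    0.156]
 top [ 0.407 -0.327  0.15 ]
[ 0.585 -0.28   0.03 ] [ 0.638 -0.226  0.103]
 top [ 0.613 -0.253  0.096]
[ 0.386 -0.349  0.03 ] [ 0.436 -0.298  0.154]
 top [ 0.409 -0.326  0.149]
[ 0.589 -0.278  0.03 ] [ 0.643 -0.225  0.099]
 top [ 0.616 -0.252  0.095]
```

```bash
python3 -m jog '-0.395 0.416 -0.028 0 0 45.6 1;-0.395 0.416 -0.028 0 0 45.6 1;-0.395 0.416 -0.028 0 0 45.6 1;-0.395 0.416 -0.028 0 0 45.6 1;-0.395 0.416 -0.028 0 0 45.6 1;-0.395 0.416 -0.028 0 0 45.6 1;-0.395 0.416 -0.028 0 0 45.6 1;-0.395 0.416 -0.028 0 0 45.6 1'; python3 - <<'E'
from h import *
p,d=capture("scene");cv2.imwrite("pics/s1.png",p[:,:,::-1])
rows([.47,-.15,.27],0,0)
rows([.50,-.44,.20],-11.5,25)
E
```

```text
time_s: 1.8
position: [0.4216, 0.1807, 0.2664]
tcp_rot: [[0.866, 0.5, 0.001], [0.5, -0.866, 0.0], [0.001, 0.0, -1.0]]
force: [1.1, 0.0, 0.7]
opening: 0.997
shift [-0.1239  0.3031 -0.0011] turn [ 0.38 -0.34 29.74]
shift [-0.2421  0.5692  0.0705] turn [24.25  8.62 40.67]
```

View pics/s1.png

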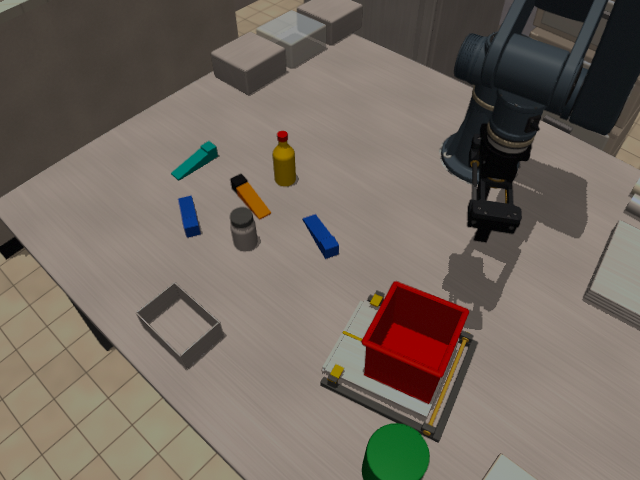

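```bash
python3 - <<'E'
from h import *
p=cv2.imread("pics/s1.png");a=p[90:290,430:560];a=np.clip(a.astype(float)*2.2,0,255).astype(np.uint8)
cv2.imwrite("pics/s1c.png",cv2.resize(a,None,fx=3,fy=3,interpolation=cv2.INTER_CUBIC))
s=read_state();print(s["position"],s["time_s"])
E
```

```text
[0.42724415 0.17467569 0.26705186] 1.85
```

View pics/s1c.png

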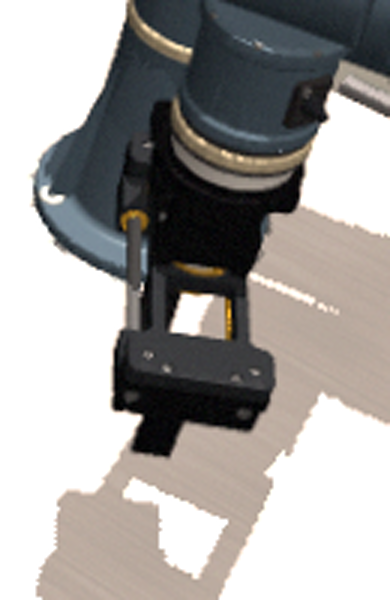

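```bash
python3 -m jog '-0.242 0.569 0.04 24.2 8.6 40.7 1;-0.242 0.569 0.04 24.2 8.6 40.7 1;-0.242 0.569 0.04 24.2 8.6 40.7 1;-0.242 0.569 0.04 24.2 8.6 40.7 1;-0.242 0.569 0.04 24.2 8.6 40.7 1;-0.242 0.569 0.04 24.2 8.6 40.7 1;-0.242 0.569 0.04 24.2 8.6 40.7 1;-0.242 0.569 0.04 24.2 8.6 40.7 1'; python3 - <<'E'
from h import *
rows([.50,-.44,.20],-11.5,25)
E
```

```text
time_s: 2.85
position: [0.4815, -0.315, 0.2335]
tcp_rot: [[0.981, -0.181, 0.076], [-0.196, -0.887, 0.418], [-0.008, -0.424, -0.905]]
force: [0.6, 0.2, 0.4]
opening: 1.002
shift [ 0.0429  0.1218 -0.0205] turn [-0.12  0.51 -0.  ]
```

```bash
python3 -m jog '0.02 0.105 -0.03 0 0 0 1;0.02 0.105 -0.03 0 0 0 1;0.02 0.105 -0.03 0 0 0 1'; cat > look.py <<'E'
from fit import *
import sys
s=read_state();p,d=capture("wrist");i=wcam(s);s2=read_state()
print(np.round(s["position"],4),"qvel",np.abs(s["qvel"]).max(), np.round(s2["position"],4))
cv2.imwrite("pics/%s.png"%sys.argv[1],p[:,:,::-1])
for r in silhouettes("wedge","wrist"):
    m=r["region"];col=p[m].mean(0);print(r["score"],m.sum(),np.argwhere(m).mean(0),col.round())
    if col[0]>1.3*col[2] and m[[0,-1]].sum()+m[:,[0,-1]].sum()==0:
        f=fit([(i,m)],[.516,-.34,1.37]);print("fit",f.x.round(4),np.degrees(f.x[2]).round(2),f.fun);break
E
python3 look.py w1
```

```text
time_s: 3.22
position: [0.4792, -0.4262, 0.2144]
tcp_rot: [[0.98, -0.184, 0.077], [-0.199, -0.887, 0.416], [-0.008, -0.423, -0.906]]
force: [0.1, 0.7, -0.9]
opening: 0.999
[ 0.4792 -0.4262  0.2144] qvel 4.572684133470902 [ 0.4794 -0.4236  0.215 ]
0.96 5721 [241.26009439 516.18685544] [ 40.  81. 159.]
0.77 5284 [216.82475397 345.84084027] [161. 109.  42.]
fit [ 0.5149 -0.3408  1.3696] 78.48 0.02288326870767987
```

View pics/w1.png

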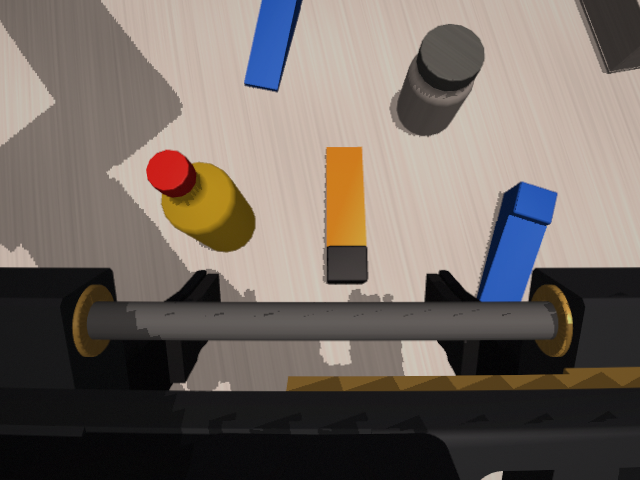

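```bash
python3 - <<'E'
from h import *
s=read_state();print(np.round(s["position"],4))
G=np.array([.5046,-.3915,.026]);R=tgt(-11.5,25);print(R[:,2])
rows(G-R[:,2]*.1,-11.5,25);rows(G,-11.5,25)
# body corner clearances to bottle, in world for G
E
```

```text
[ 0.4796 -0.4221  0.2155]
[ 0.08425653  0.41413408 -0.90630779]
shift [0.0193 0.0487 0.0861] turn [-0.21  0.58 -0.02]
shift [0.0204 0.0491 0.1861] turn [-0.21  0.58 -0.02]
```

```bash
python3 -m jog '0.02 0.049 0.05 -0.2 0.6 0 1;0.02 0.049 0.086 -0.2 0.6 0 1;0.02 0.049 0.086 -0.2 0.6 0 1;0.02 0.049 0.086 -0.2 0.6 0 1;0.02 0.049 0.086 -0.2 0.6 0 1'; python3 - <<'E'
from h import *
rows([.5046,-.3915,.026],-11.5,25)
E
python3 look.py w2
```

```text
time_s: 3.95
position: [0.498, -0.4349, 0.12]
tcp_rot: [[0.98, -0.179, 0.087], [-0.199, -0.891, 0.409], [0.005, -0.418, -0.908]]
force: [0.1, -0.2, -0.4]
opening: 1.002
shift [-0.0026 -0.0005  0.1037] turn [ 0.27 -0.23  0.13]
[ 0.498  -0.4349  0.12  ] qvel 0.24342226338104345 [ 0.4978 -0.4349  0.1198]
0.88 793 [  7.96216898 217.85876419] [ 36.  70. 137.]
0.86 10291 [209.41997862 544.60985327] [ 33.  73. 148.]
0.67 150 [475.74       493.37333333] [ 30. 135. 124.]
0.58 9390 [180.1971246  319.95292865] [152. 102.  40.]
fit [ 0.5147 -0.3409  1.3728] 78.65 0.021741126472362815
```

View pics/w2.png

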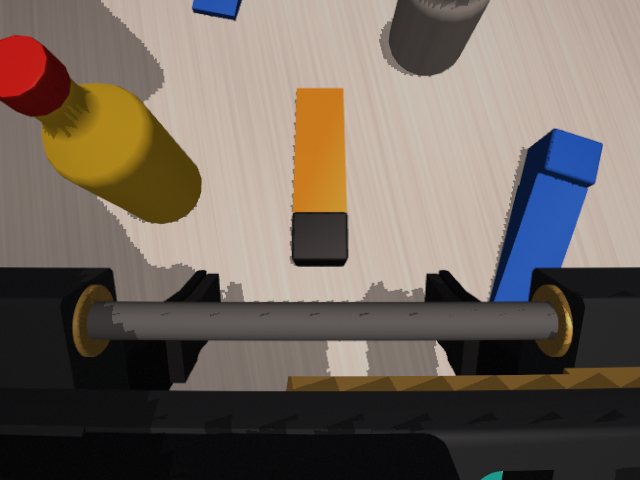

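```bash
python3 -m jog '-0.003 -0.001 0.04 0 0 0 1;-0.003 -0.001 0.075 0 0 0 1;-0.003 -0.001 0.095 0 0 0 1;-0.003 -0.001 0.103 0 0 0 1;-0.003 -0.001 0.103 0 0 0 1'; python3 - <<'E'
from h import *
rows([.5046,-.3915,.026],-11.5,25)
p,d=capture("scene");cv2.imwrite("pics/s3.png",cv2.resize(p[110:290,140:380,::-1],None,fx=3,fy=3))
E
```

```text
time_s: 4.68
position: [0.5033, -0.3903, 0.0246]
tcp_rot: [[0.98, -0.18, 0.086], [-0.199, -0.889, 0.412], [0.002, -0.421, -0.907]]
force: [0.4, 0.3, 0.7]
opening: 1.002
shift [ 0.0015  0.0002 -0.0016] turn [ 0.11 -0.09  0.05]
```

View pics/s3.png

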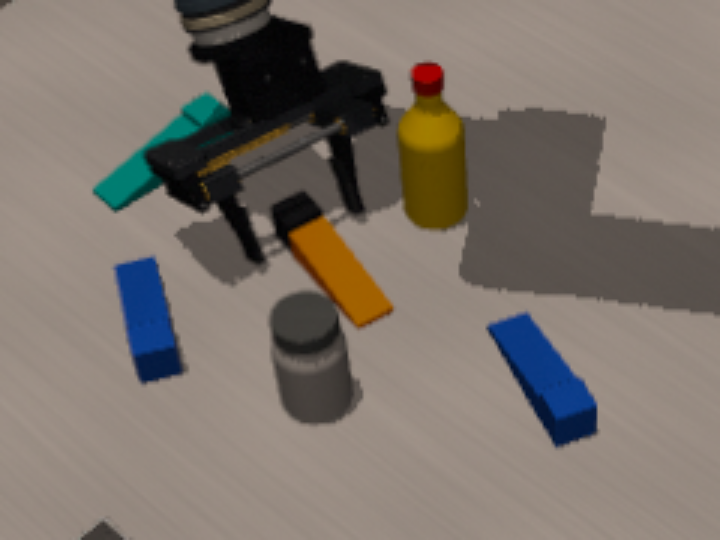

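Fingers straddle the black block of the orange wedge, clear of bottle and shaker. Close.

```bash
python3 -m jog '0.001 0 -0.001 0 0 0 0.5;0.001 0 -0.001 0 0 0 0.3;0.001 0 -0.001 0 0 0 0.3;0.001 0 -0.001 0 0 0 0.3;0.001 0 -0.001 0 0 0 0.2;0.001 0 -0.001 0 0 0 0.2;0.001 0 -0.001 0 0 0 0.2'; python3 - <<'E'
from h import *
rows([.5046,-.3915,.026],-11.5,25)
E
python3 look.py w3
```

```text
time_s: 5.6
position: [0.504, -0.3905, 0.0251]
tcp_rot: [[0.98, -0.18, 0.085], [-0.199, -0.889, 0.413], [0.001, -0.421, -0.907]]
force: [0.7, -0.4, 0.9]
opening: 0.39
shift [ 0.0008  0.0004 -0.0012] turn [ 0.07 -0.07  0.03]
[ 0.504  -0.3905  0.0251] qvel 0.08865847375302531 [ 0.504  -0.3905  0.0251]
0.94 3577 [297.91137825 622.90858261] [15. 35. 72.]
0.8 20650 [200.47292978 323.22198547] [183. 123.  44.]
fit [ 0.5169 -0.3218  1.3681] 78.39 0.15409400021937036
```

View pics/w3.png

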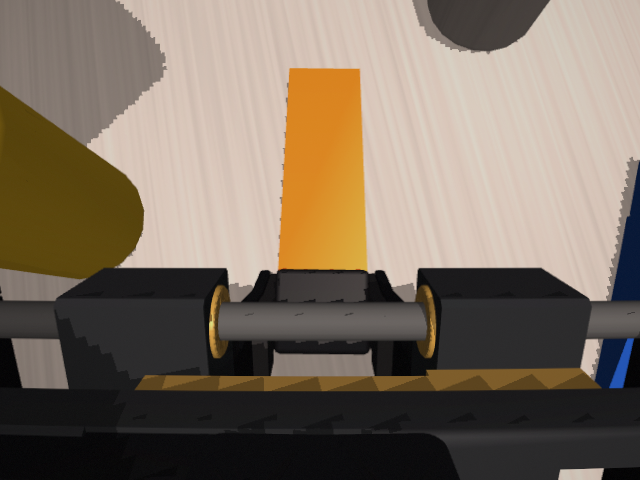

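```bash
python3 - <<'E'
from h import *
rows([.5046,-.3915,.20],-11.5,25)
rows([.705,-.14,.20],13.5,25)
E
```

```text
shift [ 0.001  -0.0729 -0.159 ] turn [ 0.07 -0.07  0.03]
shift [ 0.1473 -0.3326 -0.0381] turn [  0.09 -10.62 -22.63]
```

```bash
python3 -m jog '0.001 -0.02 -0.045 0 0 0 0.2;0.001 -0.047 -0.101 0 0 0 0.2;0.001 -0.073 -0.159 0 0 0 0.2;0.001 -0.073 -0.159 0 0 0 0.2;0.03 -0.13 -0.135 0 -1 -3 0.2;0.06 -0.18 -0.11 0 -4 -8 0.2;0.1 -0.24 -0.08 0 -7 -15 0.2;0.147 -0.333 -0.038 0.1 -10.6 -22.6 0.2' && python3 - <<'E'
from h import *
rows([.705,-.14,.20],13.5,25)
E
```

```text
time_s: 6.7
position: [0.6614, -0.1955, 0.1978]
tcp_rot: [[0.972, 0.213, -0.102], [0.237, -0.88, 0.411], [-0.002, -0.424, -0.906]]
force: [0.9, -1.0, -0.4]
opening: 0.392
shift [ 0.0555 -0.0405  0.0164] turn [-0.09  0.2   0.11]
```

```bash
python3 -m jog '0.012 -0.012 0 0 0 0 0.2;0.012 -0.012 0 0 0 0 0.2;0.012 -0.012 0 0 0 0 0.2' && python3 - <<'E'
from h import *
s=read_state();p,d=capture("wrist");i=wcam(s);print(np.round(s["position"],4),np.abs(s["qvel"]).max(),read_state()["position"])
rows([.705,-.14,.20],13.5,25)
cv2.imwrite("pics/w4.png",p[:,:,::-1]);np.savez("w4.npz",p=p,d=d,R=i["R"],t=i["t"])
X=cloud(i,d);hsv=cv2.cvtColor(p,cv2.COLOR_RGB2HSV)
y=(hsv[...,0]>20)&(hsv[...,0]<34)&(hsv[...,1]>120)&(hsv[...,2]>100)&(X[...,1]>.0)
lab=cv2.connectedComponentsWithStats(y.astype(np.uint8))
for k in range(1,lab[0]):
    if lab[2][k,4]>20:
        m=lab[1]==k;print("yel",lab[2][k],X[m].mean(0).round(4),X[m].min(0).round(3),X[m].max(0).round(3))
E
```

```text
time_s: 7.08
position: [0.669, -0.1851, 0.2041]
tcp_rot: [[0.973, 0.208, -0.099], [0.231, -0.882, 0.411], [-0.002, -0.423, -0.906]]
force: [0.7, 0.1, -0.9]
opening: 0.389
[ 0.669  -0.1851  0.2041] 0.9888658241265429 [ 0.66899246 -0.18552715  0.2043187 ]
shift [ 0.0455 -0.0308  0.0191] turn [-0.03 -0.   -0.22]
yel [261   0  28   5 137] [0.5618 0.0716 0.0437] [0.549 0.067 0.042] [0.574 0.077 0.045]
yel [366   0   8  39 250] [0.6477 0.0883 0.0267] [0.641 0.068 0.023] [0.655 0.108 0.029]
yel [455   0  28   5 136] [0.732  0.1129 0.0438] [0.72  0.107 0.042] [0.745 0.118 0.045]
```

View pics/w4.png

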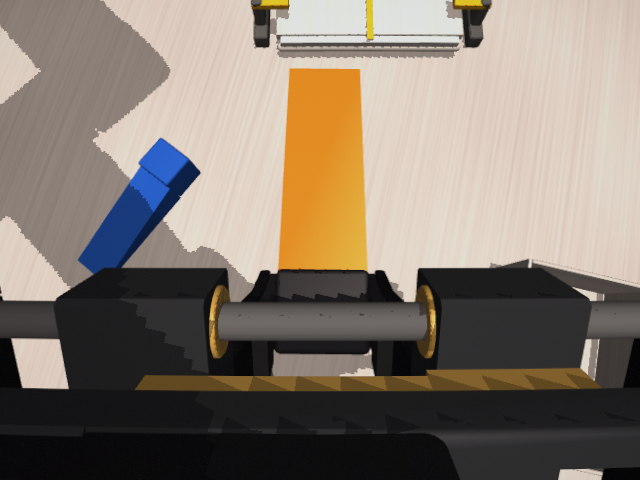

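```bash
python3 - <<'E'
from h import *
z=np.load("w4.npz");p=z["p"]
cv2.imwrite("pics/w4c.png",cv2.resize(p[0:80,245:500,::-1],None,fx=3.1,fy=3.1*2,interpolation=cv2.INTER_CUBIC))
i=camera_info("wrist");i["R"]=z["R"];i["t"]=z["t"];X=cloud(i,z["d"])
for u in (290,320,350,370,390,420,450):
    print(u,[(v,round(float(X[v,u,2]),3)) for v in range(26,60,3)])
E
```

```text
290 [(26, 0.025), (29, 0.025), (32, 0.026), (35, 0.024), (38, 0.023), (41, 0.022), (44, 0.019), (47, 0.014), (50, 0.014), (53, 0.0), (56, -0.0), (59, 0.001)]
320 [(26, 0.026), (29, 0.025), (32, 0.025), (35, 0.023), (38, 0.021), (41, 0.022), (44, 0.019), (47, 0.016), (50, 0.012), (53, 0.0), (56, 0.001), (59, 0.001)]
350 [(26, 0.025), (29, 0.026), (32, 0.025), (35, 0.025), (38, 0.023), (41, 0.022), (44, 0.021), (47, 0.014), (50, 0.012), (53, 0.002), (56, 0.001), (59, 0.001)]
370 [(26, 0.027), (29, 0.026), (32, 0.026), (35, 0.026), (38, 0.027), (41, 0.023), (44, 0.02), (47, 0.015), (50, 0.011), (53, 0.0), (56, 0.001), (59, 0.001)]
390 [(26, 0.025), (29, 0.025), (32, 0.025), (35, 0.024), (38, 0.023), (41, 0.022), (44, 0.02), (47, 0.016), (50, 0.013), (53, 0.002), (56, 0.001), (59, 0.001)]
420 [(26, 0.025), (29, 0.024), (32, 0.025), (35, 0.023), (38, 0.363), (41, 0.023), (44, 0.021), (47, 0.014), (50, 0.014), (53, 0.001), (56, 0.001), (59, 0.001)]
450 [(26, 0.025), (29, 0.025), (32, 0.025), (35, 0.023), (38, 0.023), (41, 0.023), (44, 0.019), (47, 0.016), (50, 0.014), (53, 0.0), (56, 0.002), (59, 0.002)]
```

View pics/w4c.png

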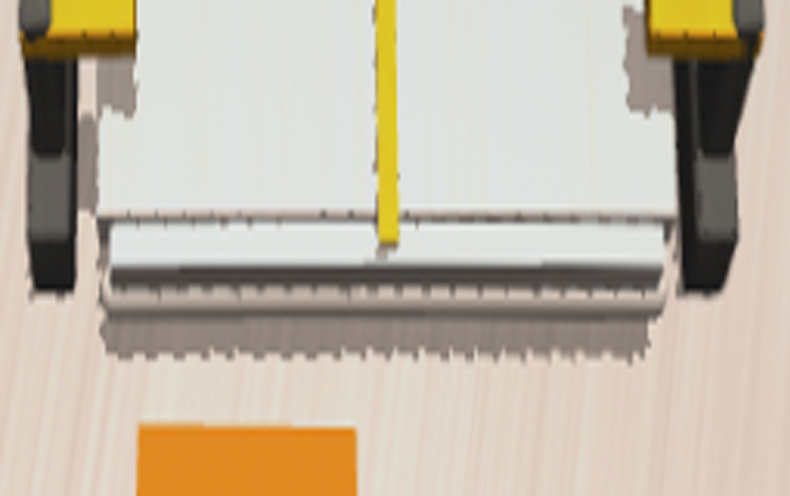

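```bash
python3 - <<'E'
from h import *
z=np.load("w4.npz");p=z["p"];i=camera_info("wrist");i["R"]=z["R"];i["t"]=z["t"];X=cloud(i,z["d"])
Y=[]
for u in range(284,458):
    P=X[38:56,u]; P=P[(P[:,2]>.010)&(P[:,2]<.021)]
    if len(P):Y.append(P.mean(0))
Y=np.array(Y);c=np.polyfit(Y[:,0],Y[:,1],1);r=Y[:,1]-np.polyval(c,Y[:,0]);print(np.degrees(np.arctan(c[0])),r.std(),Y.mean(0),Y[:,1].min())
# row-wise edges of plate by width: left/right hem ends at several rows
hem=(X[...,2]>.009)&(X[...,2]<.0235)&(X[...,1]>.03)
for v in range(41,50,2):
    us=np.where(hem[v,270:475])[0]+270;print(v,us.min(),us.max(),X[v,us.min()].round(4),X[v,us.max()].round(4))
# from yellow tongues (all views)
for A,B in(((.5618,.0716),(.732,.1129)),((.5621,.0779),(.7315,.1184)),((.5613,.0781),(.7335,.1194))):
    d=np.subtract(B,A);print(np.degrees(np.arctan2(d[1],d[0])),np.hypot(*d),np.add(A,B)/2)
# stripe line
hsv=cv2.cvtColor(p,cv2.COLOR_RGB2HSV);m=(hsv[...,0]>20)&(hsv[...,0]<34)&(hsv[...,1]>120)&(hsv[...,2]>100);m[:, :350]=0;m[:,390:]=0;m[45:]=0
Q=X[m];k=np.polyfit(Q[:,1],Q[:,0],1);print("stripe angle",np.degrees(np.arctan(-k[0])),"x at y=.0685,.0605",np.polyval(k,[.0685,.0605]))
E
```

```text
13.409415148761873 0.00025296665107334533 [0.65463988 0.06692535 0.015723  ] 0.04764483752297261
41 280 474 [0.5708 0.0492 0.0215] [0.7508 0.1003 0.0119]
43 280 471 [0.5715 0.0468 0.022 ] [0.7489 0.0995 0.0091]
45 278 459 [0.5683 0.0488 0.0154] [0.7365 0.0892 0.0158]
47 277 459 [0.5674 0.0476 0.0137] [0.737  0.0879 0.0147]
49 278 458 [0.5688 0.046  0.0132] [0.7365 0.0856 0.0146]
13.639519580285116 0.17513917323089087 [0.6469  0.09225]
13.445832994149134 0.1741740795870614 [0.6468  0.09815]
13.486923966671949 0.17708339843136062 [0.6474  0.09875]
stripe angle 13.102456732244192 x at y=.0685,.0605 [0.65233847 0.65420049]
```

```bash
cat > wl.py <<'E'
from h import *
def line(p,d,i,s):
    X=cloud(i,d);hsv=cv2.cvtColor(p,cv2.COLOR_RGB2HSV)
    m=(hsv[...,0]>8)&(hsv[...,0]<21)&(hsv[...,1]>150)&(hsv[...,2]>120);m[:,:250]=0;m[:,400:]=0;m[265:]=0
    L=[];ok=[v for v in range(480) if m[v].sum()>40]
    for v in ok:
        us=np.where(m[v])[0];q=X[v,us.min()+4:us.max()-3];L.append((us.min()+us.max())/2);
    # axis points in world via mean depth
    pts=[]
    for v in ok:
        us=np.where(m[v])[0];pts.append(X[v,us.min()+5:us.max()-4].mean(0) )
    pts=np.array(pts)[3:-3]
    mid=[];
    for v in ok[3:-3]:
        us=np.where(m[v])[0];u=(us.min()+us.max())/2;a=int(np.floor(u));mid.append(X[v,a]+(u-a)*(X[v,a+1]-X[v,a]))
    mid=np.array(mid);c=np.polyfit(mid[:,1],mid[:,0],1)
    print("wedge yaw",90+np.degrees(np.arctan(-c[0])),"tip row",ok[0],"tip",X[ok[0]+1,int(L[1])].round(4),"slope pitch",np.degrees(np.arctan2(mid[0,2]-mid[-1,2],np.hypot(*(mid[0,:2]-mid[-1,:2])))),"mid range",mid[0].round(4),mid[-1].round(4))
    e=np.array([.9726,.2326]);print("lateral of tip-ish, base-ish",(mid[5:15,:2]@e).mean(),(mid[-15:-5,:2]@e).mean())
    R=np.array(s["tcp_rot"]);t=(X[ok[0]+1,int(L[1])]-s["position"])@R;print("tip in tool",t.round(4), "tcp lat",np.dot(s["position"][:2],e))
E
python3 - <<'E'
from wl import *
z=np.load("w4.npz");i=camera_info("wrist");i["R"]=z["R"];i["t"]=z["t"]
line(z["p"],z["d"],i,read_state())
E
```

```text
wedge yaw 101.93474022368346 tip row 69 tip [ 0.6418 -0.0732  0.1848] slope pitch -12.753376974036131 mid range [ 0.6423 -0.0742  0.1849] [ 0.6597 -0.1666  0.2062]
lateral of tip-ish, base-ish 0.6071636609356055 0.604017694917039
tip in tool [-0.0006 -0.0965  0.0666] tcp lat 0.6075084507492734
```

```bash
python3 - <<'E'
from h import *
rows([.6895,-.084,.2],13.8,25)
rows([.6895,-.084,.06],13.8,25)
E
```

```text
shift [ 0.0433 -0.0835  0.0437] turn [-0.03 -0.13 -0.49]
shift [ 0.0435 -0.0242  0.1705] turn [-0.03 -0.13 -0.49]
```

```bash
python3 -m jog '0.015 -0.008 0.055 0 -0.1 -0.2 0.2;0.03 -0.016 0.11 0 -0.1 -0.5 0.2;0.043 -0.024 0.16 0 -0.1 -0.5 0.2;0.0435 -0.0242 0.17 0 -0.1 -0.5 0.2;0.0435 -0.0242 0.17 0 -0.1 -0.5 0.2;0.0435 -0.0242 0.17 0 -0.1 -0.5 0.2' && python3 - <<'E'
from wl import *
s=read_state();p,d=capture("wrist");i=wcam(s);print(np.round(s["position"],4),np.abs(s["qvel"]).max(),np.round(s["force"],2))
rows([.6895,-.084,.06],13.8,25)
cv2.imwrite("pics/w5.png",p[:,:,::-1]);np.savez("w5.npz",p=p,d=d,R=i["R"],t=i["t"])
line(p,d,i,s)
p,d=capture("top");np.savez("top5.npz",p=p,d=d);cv2.imwrite("pics/t5.png",cv2.resize(p[120:320,130:330,::-1],None,fx=3,fy=3,interpolation=cv2.INTER_CUBIC))
E
```

```text
time_s: 7.88
position: [0.6921, -0.0848, 0.0631]
tcp_rot: [[0.971, 0.219, -0.096], [0.239, -0.881, 0.409], [0.005, -0.42, -0.907]]
force: [0.4, -0.4, -1.6]
opening: 0.387
[ 0.6921 -0.0848  0.0631] 0.46438015461901044 [ 0.36 -0.39 -1.55]
shift [-0.0024  0.0002  0.0034] turn [ 0.15 -0.27  0.17]
wedge yaw 103.12142941123692 tip row 69 tip [0.6642 0.0264 0.0443] slope pitch -13.185803121899468 mid range [0.6644 0.0256 0.0439] [ 0.6849 -0.0659  0.0659]
lateral of tip-ish, base-ish 0.6521498963470937 0.6515018405983753
tip in tool [-0.0006 -0.0962  0.0653] tcp lat 0.6533720866149836
```

View pics/w5.png

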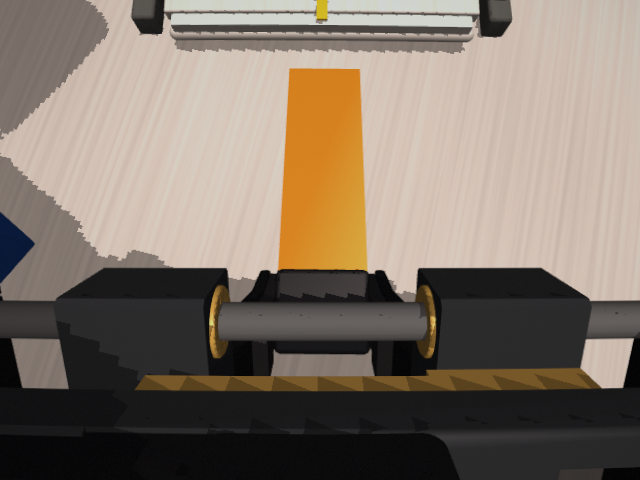

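View pics/t5.png

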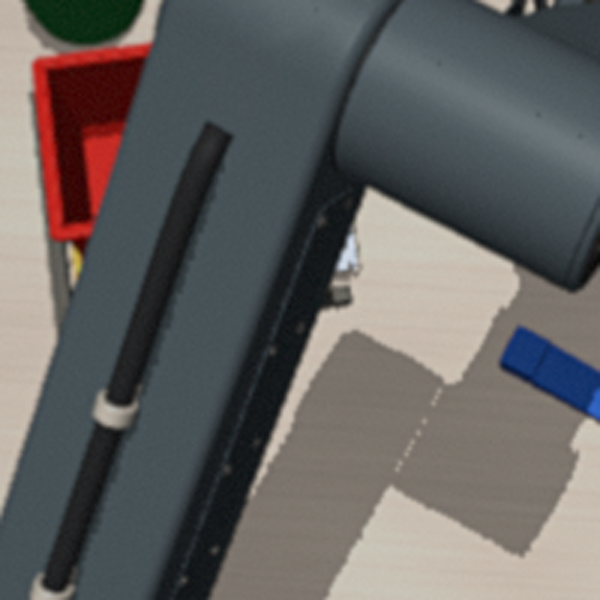

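```bash
python3 -m jog '-0.0005 0.006 0.015 0 -0.1 -0.5 0.2;-0.0005 0.012 0.027 0 -0.1 -0.5 0.2;-0.0005 0.015 0.0325 0 -0.1 -0.5 0.2;-0.0005 0.0152 0.033 0 -0.1 -0.5 0.2;-0.0005 0.0152 0.033 0 -0.1 -0.5 0.2' && python3 - <<'E'
from wl import *
s=read_state();p,d=capture("wrist");i=wcam(s);print(np.round(s["position"],4),np.abs(s["qvel"]).max(),np.round(s["force"],2))
cv2.imwrite("pics/w6.png",p[:,:,::-1]);np.savez("w6.npz",p=p,d=d,R=i["R"],t=i["t"])
line(p,d,i,s)
p,d=capture("scene");cv2.imwrite("pics/s6.png",p[:,:,::-1])
E
```

```text
time_s: 8.6
position: [0.6892, -0.0816, 0.025]
tcp_rot: [[0.968, 0.227, -0.105], [0.251, -0.876, 0.412], [0.002, -0.425, -0.905]]
force: [-3.5, 0.6, 4.9]
opening: 0.389
[ 0.6892 -0.0816  0.025 ] 0.23220410257470553 [-3.45  0.61  4.95]
wedge yaw 103.93021501881115 tip row 69 tip [0.6592 0.0301 0.0055] slope pitch -12.88184158093829 mid range [0.6597 0.029  0.0057] [ 0.6819 -0.0626  0.0272]
lateral of tip-ish, base-ish 0.6486434311117838 0.6491402794218174
tip in tool [-0.0011 -0.0964  0.0668] tcp lat 0.6512893728481481
```

View pics/w6.png

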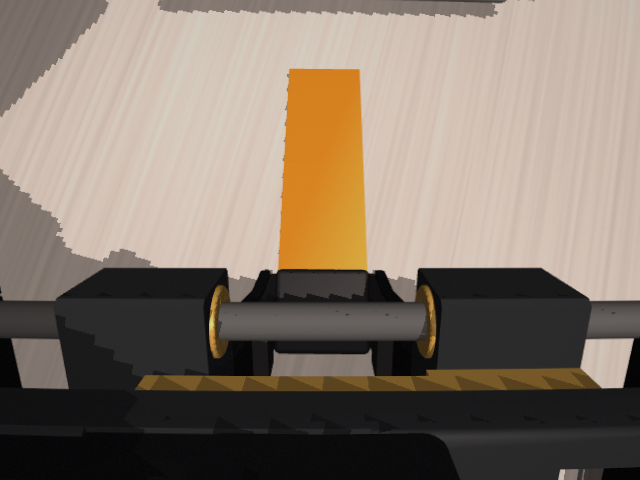

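View pics/s6.png

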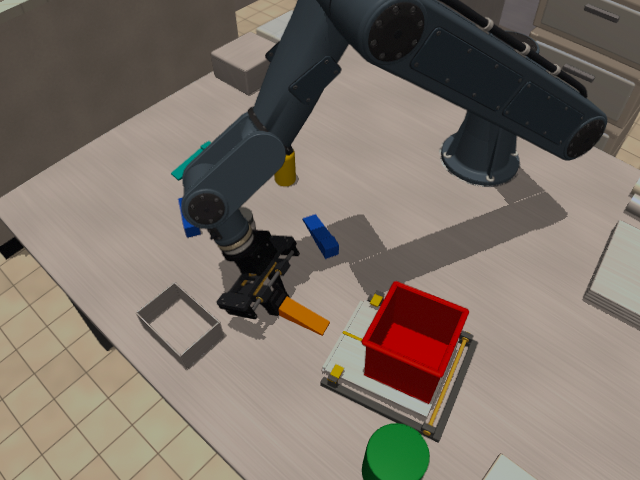

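```bash
python3 - <<'E'
from wl import *
e=np.array([.9726,.2326]);u=np.array([-.2326,.9726])
for f in("w4","w5","w6"):
    z=np.load(f+".npz");i=camera_info("wrist");i["R"]=z["R"];i["t"]=z["t"];X=cloud(i,z["d"]);p=z["p"]
    la,al=X[...,:2]@e,X[...,:2]@u
    hem=(X[...,2]>.012)&(X[...,2]<.0225)&(abs(al+.086)<.006)&(abs(la-.65)<.094)
    if hem.sum()>50:
        Q=la[hem];print(f,hem.sum(),"lat ends",np.percentile(Q,[0.5,99.5]),"mid",np.percentile(Q,[0.5,99.5]).mean(),"al",np.percentile(al[hem],[2,98]))
        v=np.where(hem.sum(1)>60)[0]
        P=[]
        for c in range(640):
            k=hem[:,c]
            if k.sum()>1:P.append(X[k,c].mean(0))
        P=np.array(P);print("  angle",np.degrees(np.arctan(np.polyfit(P[:,0],P[:,1],1)[0])))
    hsv=cv2.cvtColor(p,cv2.COLOR_RGB2HSV);m=(hsv[...,0]>20)&(hsv[...,0]<34)&(hsv[...,1]>120)&(hsv[...,2]>100)&(abs(la-.65)<.02)&(al>-.09)
    if m.sum()>5:print("  stripe lat",la[m].mean())
    # wedge: orange edges at rows 75..260 subpixel via R-B gradient
    g=p[...,0].astype(float)-p[...,2]
    for v in (80,160,240):
        r=g[v];d=np.diff(r);a=260+np.argmax(d[260:310]);b=340+np.argmin(d[340:385]);uu=(a+b)/2+.5
        k=int(uu);print("  wedge row",v,a,b,"lat",la[v,k]+(uu-k)*(la[v,k+1]-la[v,k]),"al",al[v,k])
E
```

```text
w4 1885 lat ends [0.56425062 0.73601585] mid 0.650133236960759 al [-0.08877433 -0.08060952]
  angle 13.363601031374118
  stripe lat 0.6505205415803065
  wedge row 80 288 359 lat 0.6071646488721841 al -0.22689230837370988
  wedge row 160 283 362 lat 0.6066302376139507 al -0.2704528730602167
  wedge row 240 279 365 lat 0.606382301201517 al -0.3068132040670211
w5 5539 lat ends [0.56487968 0.7358987 ] mid 0.6503891891854048 al [-0.08895695 -0.08070821]
  angle 13.4165704911105
  stripe lat 0.650572177732313
  wedge row 80 288 359 lat 0.6521495035551839 al -0.13429482252986602
  wedge row 160 283 362 lat 0.6519016207287879 al -0.17873743783148419
  wedge row 240 279 365 lat 0.6519013874802622 al -0.21479256934685892
w6 73 lat ends [0.70171372 0.7365645 ] mid 0.7191391104192469 al [-0.08950056 -0.08783087]
  angle 14.31735797143759
  wedge row 80 288 359 lat 0.6486997603287467 al -0.13072695925421343
  wedge row 160 283 362 lat 0.649016894285242 al -0.17451888141978472
  wedge row 240 279 365 lat 0.6494778510595842 al -0.2111056891877964
```

```bash
cat > st.py <<'E'
from h import *
e=np.array([.9726,.2326]);u=np.array([-.2326,.9726])
s=read_state();f=np.array(s["force"]);P=np.array(s["position"])
print("push %.2f lat %.2f fz %.2f | along tip ins %.1f mm lat %.2f z %.2f mm az %.2f t %.2f open %.3f"%(-f[:2]@u,f[:2]@e,f[2],(P[:2]@u+.1158+.0855)*1e3,P[:2]@e*1e3,P[2]*1e3,np.degrees(np.arctan2(s["tcp_rot"][1][0],s["tcp_rot"][0][0])),s["time_s"],s["opening"]), "vel",np.abs(s["qvel"]).max().round(2))
E
python3 -m jog '0.0006 -0.0004 -0.0006 0 0 0.2 0.2;0.0006 -0.009 0.0035 0 0 0.4 0.2;0.0006 -0.018 0.0078 0 0 0.4 0.2;0.0006 -0.0275 0.0122 0 0 0.4 0.2;0.0006 -0.0275 0.0122 0 0 0.4 0.2' && python3 st.py
```

```text
time_s: 9.32
position: [0.6826, -0.0508, 0.025]
tcp_rot: [[0.969, 0.222, -0.104], [0.245, -0.878, 0.411], [0.0, -0.424, -0.906]]
force: [0.5, 0.5, -0.1]
opening: 0.388
push -0.32 lat 0.58 fz -0.15 | along tip ins -6.9 mm lat 652.08 z 25.05 mm az 14.19 t 9.32 open 0.388 vel 1.08
```

```bash
python3 -m jog '0 -0.009 0.0042 0 0 0.2 0.2;0 -0.018 0.0084 0 0 0.3 0.2;0 -0.018 0.0084 0 0 0.3 0.2' && python3 st.py && python3 - <<'E'
from wl import *
s=read_state();p,d=capture("wrist");i=wcam(s);cv2.imwrite("pics/w7.png",p[:,:,::-1]);np.savez("w7.npz",p=p,d=d,R=i["R"],t=i["t"])
p,d=capture("scene");cv2.imwrite("pics/s7.png",cv2.resize(p[210:450,230:490,::-1],None,fx=3,fy=2.5))
E
```

```text
time_s: 9.7
position: [0.6779, -0.0323, 0.0251]
tcp_rot: [[0.971, 0.217, -0.103], [0.24, -0.88, 0.411], [-0.002, -0.424, -0.906]]
force: [-0.0, -0.7, -0.9]
opening: 0.391
push 0.67 lat -0.20 fz -0.87 | along tip ins 12.2 mm lat 651.85 z 25.13 mm az 13.89 t 9.70 open 0.391 vel 0.92
```

View pics/w7.png

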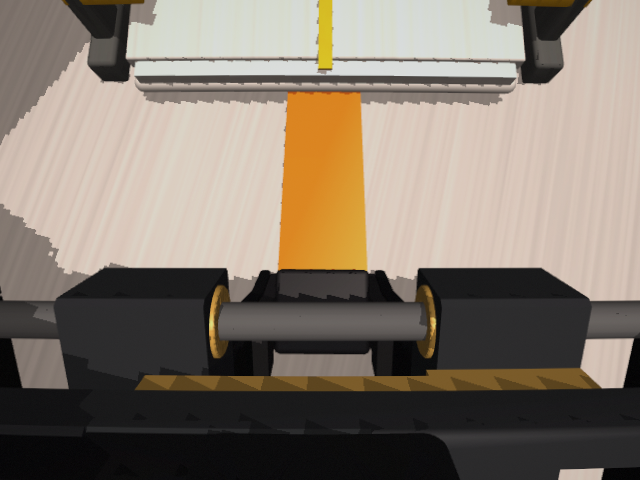

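View pics/s7.png

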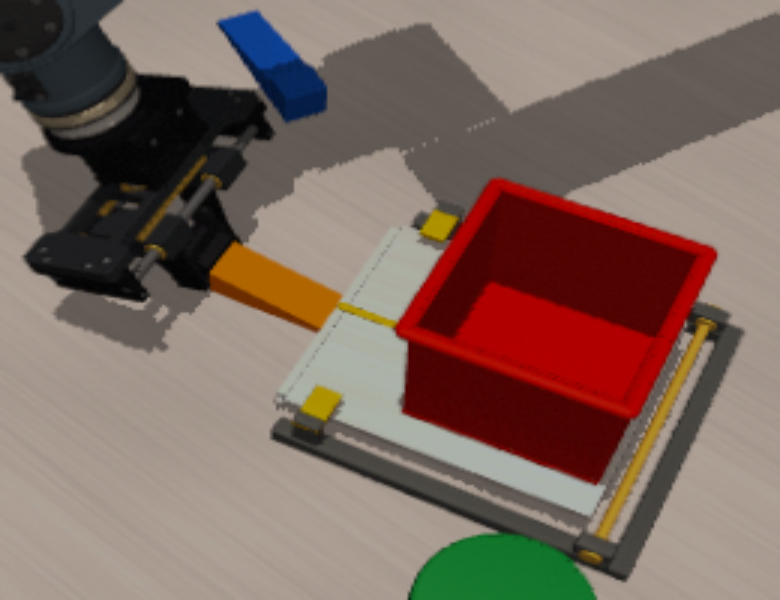

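```bash
python3 -m jog '0 -0.0045 0.0021 0 0 0 0.2;0 -0.009 0.0042 0 0 0 0.2;0 -0.009 0.0042 0 0 0 0.2' && python3 st.py;python3 -m jog '0 -0.0045 0.0021 0 0 0 0.2;0 -0.009 0.0042 0 0 0 0.2;0 -0.009 0.0042 0 0 0 0.2' && python3 st.py; python3 -m jog '0 -0.003 0.0014 0 0 0 0.2;0 -0.006 0.0028 0 0 0 0.2;0 -0.006 0.0028 0 0 0 0.2' && python3 st.py
```

```text
time_s: 10.18
position: [0.6775, -0.0257, 0.0256]
tcp_rot: [[0.971, 0.217, -0.098], [0.238, -0.882, 0.407], [0.002, -0.419, -0.908]]
force: [1.2, -5.5, -0.5]
opening: 0.388
push 5.61 lat -0.07 fz -0.46 | along tip ins 18.7 mm lat 652.97 z 25.60 mm az 13.77 t 10.18 open 0.388 vel 0.27
time_s: 10.55
position: [0.6747, -0.0154, 0.0254]
tcp_rot: [[0.971, 0.216, -0.099], [0.238, -0.881, 0.409], [0.001, -0.421, -0.907]]
force: [1.2, -5.6, -1.6]
opening: 0.392
push 5.73 lat -0.10 fz -1.64 | along tip ins 29.4 mm lat 652.68 z 25.40 mm az 13.78 t 10.55 open 0.392 vel 0.31
time_s: 10.92
position: [0.6727, -0.0084, 0.0252]
tcp_rot: [[0.971, 0.216, -0.101], [0.239, -0.881, 0.41], [-0.0, -0.422, -0.907]]
force: [1.8, -4.4, -1.8]
opening: 0.387
push 4.74 lat 0.73 fz -1.79 | along tip ins 36.6 mm lat 652.27 z 25.24 mm az 13.80 t 10.93 open 0.387 vel 0.12
```

```bash
python3 -m jog '0 -0.004 0.0018 0 0 0 0.2;0 -0.008 0.0036 0 0 0 0.2;0 -0.008 0.0036 0 0 0 0.2' && python3 st.py;python3 -m jog '0 -0.0025 0.0011 0 0 0 0.2;0 -0.005 0.0022 0 0 0 0.2;0 -0.005 0.0022 0 0 0 0.2' && python3 st.py; python3 - <<'E'
from wl import *
s=read_state();p,d=capture("wrist");i=wcam(s);cv2.imwrite("pics/w8.png",p[:,:,::-1]);np.savez("w8.npz",p=p,d=d,R=i["R"],t=i["t"])
E
```

```text
time_s: 11.3
position: [0.67, 0.001, 0.0252]
tcp_rot: [[0.971, 0.216, -0.102], [0.239, -0.88, 0.411], [-0.001, -0.423, -0.906]]
force: [1.5, -4.3, -2.9]
opening: 0.388
push 4.51 lat 0.47 fz -2.90 | along tip ins 46.4 mm lat 651.83 z 25.21 mm az 13.83 t 11.30 open 0.388 vel 0.31
time_s: 11.68
position: [0.6684, 0.0066, 0.0253]
tcp_rot: [[0.971, 0.216, -0.103], [0.239, -0.88, 0.411], [-0.002, -0.424, -0.906]]
force: [1.7, -3.8, -3.5]
opening: 0.388
push 4.12 lat 0.78 fz -3.53 | along tip ins 52.3 mm lat 651.62 z 25.30 mm az 13.84 t 11.68 open 0.388 vel 0.29
```

View pics/w8.png

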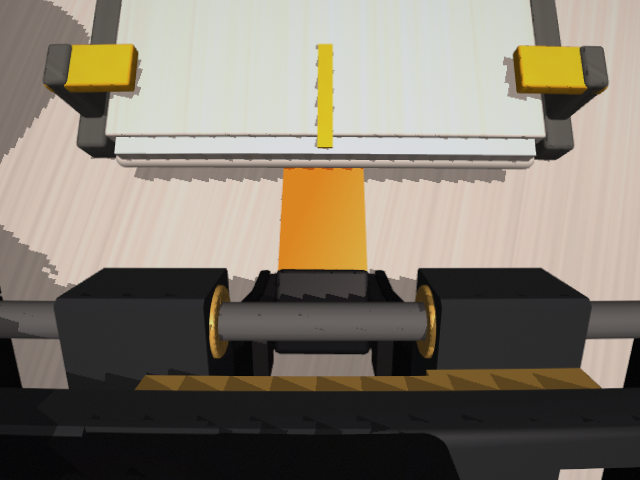

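```bash
python3 -m jog '0 -0.0008 0.0008 0 0 0 0.2;0 -0.0016 0.0012 0 0 0 0.2;0 -0.0016 0.0012 0 0 0 0.2' && python3 st.py;python3 -m jog '0 -0.0009 0.0005 0 0 0 0.2;0 -0.0018 0.0009 0 0 0 0.2;0 -0.0018 0.0009 0 0 0 0.2' && python3 st.py
```

```text
time_s: 12.1
position: [0.6683, 0.0079, 0.0252]
tcp_rot: [[0.971, 0.216, -0.102], [0.239, -0.88, 0.41], [-0.001, -0.423, -0.906]]
force: [0.3, -4.0, -3.5]
opening: 0.382
push 3.96 lat -0.66 fz -3.51 | along tip ins 53.5 mm lat 651.83 z 25.18 mm az 13.83 t 12.10 open 0.382 vel 0.08
time_s: 12.48
position: [0.6679, 0.01, 0.0251]
tcp_rot: [[0.971, 0.216, -0.102], [0.239, -0.88, 0.411], [-0.001, -0.423, -0.906]]
force: [1.7, -4.3, -2.8]
opening: 0.385
push 4.59 lat 0.61 fz -2.84 | along tip ins 55.7 mm lat 651.95 z 25.11 mm az 13.82 t 12.47 open 0.385 vel 0.19
```

```bash
python3 -m jog '0 -0.0009 0.0005 0 0 0 0.2;0 -0.0018 0.0009 0 0 0 0.2;0 -0.0018 0.0009 0 0 0 0.2' && python3 st.py;python3 -m jog '0 -0.0009 0.0005 0 0 0 0.2;0 -0.0009 0.0005 0 0 0 0.2' && python3 st.py;python3 -m jog '0 -0.0009 0.0005 0 0 0 0.2;0 -0.0009 0.0005 0 0 0 0.2' && python3 st.py
```

```text
time_s: 12.85
position: [0.6678, 0.011, 0.0251]
tcp_rot: [[0.971, 0.217, -0.101], [0.239, -0.881, 0.409], [-0.0, -0.421, -0.907]]
force: [-0.5, -5.7, -2.1]
opening: 0.385
push 5.45 lat -1.77 fz -2.14 | along tip ins 56.7 mm lat 652.05 z 25.09 mm az 13.83 t 12.85 open 0.385 vel 0.09
time_s: 13.1
position: [0.6678, 0.0111, 0.0251]
tcp_rot: [[0.971, 0.217, -0.1], [0.239, -0.881, 0.408], [0.0, -0.42, -0.908]]
force: [0.9, -6.9, -1.2]
opening: 0.385
push 6.91 lat -0.71 fz -1.17 | along tip ins 56.8 mm lat 652.10 z 25.07 mm az 13.83 t 13.10 open 0.385 vel 0.09
time_s: 13.35
position: [0.6678, 0.0113, 0.0251]
tcp_rot: [[0.971, 0.217, -0.1], [0.239, -0.882, 0.407], [0.0, -0.419, -0.908]]
force: [1.6, -9.7, -1.4]
opening: 0.388
push 9.79 lat -0.70 fz -1.43 | along tip ins 56.9 mm lat 652.12 z 25.06 mm az 13.84 t 13.35 open 0.388 vel 0.11
```

```bash
python3 -m jog '0 -0.0009 0.0004 0 0 0 0.2;0 -0.0009 0.0004 0 0 0 0.2;0 -0.0009 0.0004 0 0 0 0.2' && python3 st.py; python3 - <<'E'
from wl import *
e=np.array([.9726,.2326]);uu=np.array([-.2326,.9726])
for f in("w4","w5","w7","w8","now"):
    if f=="now":
        s=read_state();p,d=capture("wrist");i=wcam(s);cv2.imwrite("pics/w9.png",p[:,:,::-1]);np.savez("w9.npz",p=p,d=d,R=i["R"],t=i["t"])
    else:
        z=np.load(f+".npz");p,d=z["p"],z["d"];i=camera_info("wrist");i["R"]=z["R"];i["t"]=z["t"]
    X=cloud(i,d);la,al=X[...,:2]@e-.6504,X[...,:2]@uu+.0855
    m=(abs(la)<.06)&(abs(la)>.02)&(al>.012)&(al<.06)&(X[...,2]<.05)&(X[...,2]>.01)
    if m.sum()>50:
        A=np.c_[al[m],np.ones(m.sum())];c=np.linalg.lstsq(A,X[m][:,2],rcond=None)[0];print(f,m.sum(),"plate slope",c[0].round(4),"z at edge",c[1].round(4))
E
python3 st.py
```

```text
time_s: 13.72
position: [0.6679, 0.0114, 0.0251]
tcp_rot: [[0.971, 0.218, -0.099], [0.239, -0.882, 0.406], [0.001, -0.418, -0.909]]
force: [1.2, -12.6, -2.0]
opening: 0.385
push 12.49 lat -1.75 fz -1.99 | along tip ins 57.1 mm lat 652.21 z 25.11 mm az 13.83 t 13.72 open 0.385 vel 0.12
w4 2372 plate slope 0.0415 z at edge 0.0247
w5 179 plate slope -0.3862 z at edge 0.0297
w7 8043 plate slope 0.0421 z at edge 0.0247
w8 20433 plate slope 0.0042 z at edge 0.0336
now 21219 plate slope 0.0002 z at edge 0.0345
push 11.37 lat -2.39 fz -0.02 | along tip ins 57.0 mm lat 652.21 z 25.09 mm az 13.82 t 13.78 open 0.390 vel 0.04
```

```bash
python3 -m jog '0 -0.0009 0.0004 0 0 0 0.2;0 -0.0009 0.0004 0 0 0 0.2;0 -0.0009 0.0004 0 0 0 0.2' && python3 st.py; python3 -m jog '0 0 0 0 0 0 0.2' && python3 st.py;python3 -m jog '0 0 0 0 0 0 0.2' && python3 st.py
```

```text
time_s: 14.15
position: [0.6679, 0.0116, 0.0251]
tcp_rot: [[0.971, 0.218, -0.098], [0.239, -0.883, 0.404], [0.001, -0.416, -0.909]]
force: [1.7, -13.1, -1.5]
opening: 0.388
push 13.14 lat -1.39 fz -1.46 | along tip ins 57.3 mm lat 652.29 z 25.10 mm az 13.82 t 14.15 open 0.388 vel 0.09
time_s: 14.28
position: [0.6679, 0.0116, 0.0251]
tcp_rot: [[0.971, 0.218, -0.098], [0.239, -0.883, 0.404], [0.001, -0.416, -0.909]]
force: [1.1, -13.5, -0.5]
opening: 0.388
push 13.42 lat -2.07 fz -0.45 | along tip ins 57.2 mm lat 652.29 z 25.12 mm az 13.82 t 14.28 open 0.388 vel 0.07
time_s: 14.4
position: [0.6679, 0.0116, 0.0251]
tcp_rot: [[0.971, 0.218, -0.098], [0.239, -0.883, 0.404], [0.001, -0.416, -0.909]]
force: [2.2, -13.7, -0.5]
opening: 0.386
push 13.87 lat -1.09 fz -0.51 | along tip ins 57.2 mm lat 652.27 z 25.11 mm az 13.82 t 14.40 open 0.386 vel 0.1
```

```bash
python3 -m jog '0 -0.0006 0.0003 0 0 0 0.2;0 -0.0006 0.0003 0 0 0 0.2;0 -0.0006 0.0003 0 0 0 0.2' && python3 st.py; python3 -m jog '0 -0.000 0.000 0 0 0 0.2' && python3 st.py
```

```text
time_s: 14.78
position: [0.6679, 0.0117, 0.0251]
tcp_rot: [[0.971, 0.218, -0.098], [0.239, -0.883, 0.404], [0.001, -0.415, -0.91]]
force: [1.8, -14.4, -0.6]
opening: 0.388
push 14.41 lat -1.60 fz -0.60 | along tip ins 57.3 mm lat 652.32 z 25.10 mm az 13.82 t 14.78 open 0.388 vel 0.07
time_s: 14.9
position: [0.6679, 0.0117, 0.0251]
tcp_rot: [[0.971, 0.218, -0.098], [0.239, -0.883, 0.404], [0.002, -0.415, -0.91]]
force: [1.9, -15.1, 0.0]
opening: 0.389
push 15.11 lat -1.62 fz 0.02 | along tip ins 57.3 mm lat 652.34 z 25.12 mm az 13.82 t 14.90 open 0.389 vel 0.09
```

```bash
python3 -m jog '0 0.0013 -0.0006 0 0 0 0.2;0 0.0025 -0.0012 0 0 0 0.2;0 0.0025 -0.0012 0 0 0 0.2' && python3 st.py; python3 -m jog '0 0 0 0 0 0 0.6;0 0 0 0 0 0 0.8;0 0 0 0 0 0 1;0 0 0 0 0 0 1;0 0 0 0 0 0 1;0 0 0 0 0 0 1' && python3 st.py
```

```text
time_s: 15.28
position: [0.6679, 0.0116, 0.0251]
tcp_rot: [[0.971, 0.217, -0.1], [0.239, -0.881, 0.407], [0.001, -0.419, -0.908]]
force: [1.8, -8.4, -1.4]
opening: 0.389
push 8.62 lat -0.22 fz -1.38 | along tip ins 57.2 mm lat 652.28 z 25.05 mm az 13.81 t 15.28 open 0.389 vel 0.2
time_s: 16.02
position: [0.6669, 0.0138, 0.0249]
tcp_rot: [[0.971, 0.216, -0.102], [0.239, -0.88, 0.411], [-0.001, -0.423, -0.906]]
force: [0.1, -0.1, -0.9]
opening: 0.958
push 0.10 lat 0.12 fz -0.89 | along tip ins 59.6 mm lat 651.83 z 24.92 mm az 13.82 t 16.02 open 0.958 vel 0.07
```

```bash
python3 -m jog '0 0.0 -0.02 0 0 0 1;0 0 -0.05 0 0 0 1;0 0 -0.09 0 0 0 1;0 0 -0.12 0 0 0 1;0 0 -0.12 0 0 0 1;0 0 -0.12 0 0 0 1' && python3 st.py;  python3 - <<'E'
from wl import *
e=np.array([.9726,.2326]);uu=np.array([-.2326,.9726])
s=read_state();p,d=capture("wrist");i=wcam(s);cv2.imwrite("pics/w10.png",p[:,:,::-1])
X=cloud(i,d);la,al=X[...,:2]@e-.6504,X[...,:2]@uu+.0855
m=(abs(la)<.06)&(abs(la)>.02)&(al>.012)&(al<.06)&(X[...,2]<.05)&(X[...,2]>.01)
A=np.c_[al[m],np.ones(m.sum())];c=np.linalg.lstsq(A,X[m][:,2],rcond=None)[0];print(m.sum(),"plate slope",c[0].round(4),"z at edge",c[1].round(4))
p,d=capture("scene");cv2.imwrite("pics/s10.png",p[:,:,::-1])
E
```

```text
time_s: 16.77
position: [0.6784, -0.0354, 0.1333]
tcp_rot: [[0.971, 0.216, -0.103], [0.239, -0.88, 0.411], [-0.002, -0.423, -0.906]]
force: [0.1, 0.1, -1.0]
opening: 0.999
push -0.04 lat 0.07 fz -1.00 | along tip ins 9.1 mm lat 651.62 z 133.30 mm az 13.82 t 16.77 open 0.999 vel 1.23
7445 plate slope -0.0019 z at edge 0.0346
```

View pics/w10.png

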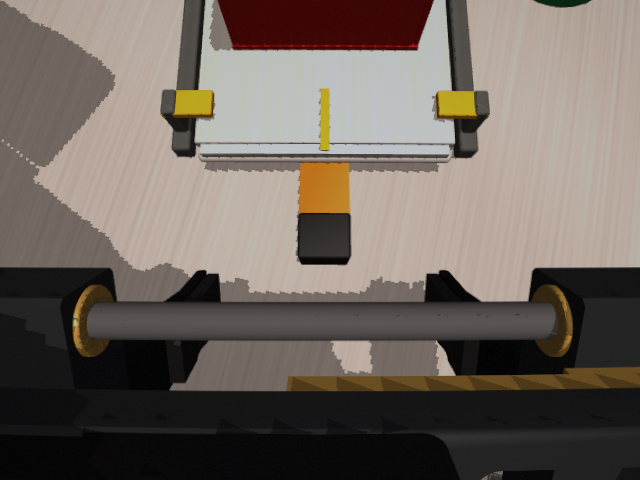

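View pics/s10.png

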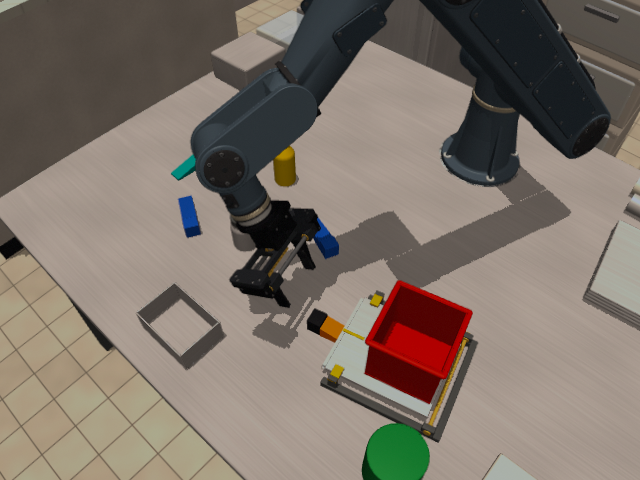

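The wedge sits centred under the stripe, with its black block at wrist pixel (324,238) and the stripe at (325,120). It is square to the edge, the plate is level against the tongues, and the gripper is clear of everything.

```bash
python3 -m jog '0 0 -0.04 0 0 0 1;0 0 -0.04 0 0 0 1;0 0 -0.04 0 0 0 1;0 0 -0.04 0 0 0 1' && python3 -c "
from rig import *
print(hand_in())"
```

```text
time_s: 17.38
position: [0.6821, -0.051, 0.1682]
tcp_rot: [[0.971, 0.215, -0.105], [0.24, -0.879, 0.412], [-0.004, -0.425, -0.905]]
force: [-0.4, 0.3, -0.2]
opening: 0.997
the job is handed in; nothing more can be done
None
```

I wedged the plate level with the orange wedge, let go, backed clear and handed the job in at about 17.4 s. The hand-in gives no verdict.

- **Pushing in:** I gripped the wedge by its black block and slid it squarely under the middle of the plate's free edge. The push stayed at about 4–6 N while the plate lifted, then climbed at about 57 mm in when the plate met the keepers. I stopped at about 15 N, roughly 10 N above the lifting push.
- **Letting go:** I eased the load off to about 8.6 N before opening, so the gripper would not pull the wedge back.
- **Last checks after release:**
  - The plate's slope was −0.002 rad, against about 0.042 when it sagged. The edge height was unchanged from before release.
  - The wedge was centred on the stripe to about 1 mm.
  - The gripper touched nothing.
- **Not fully confirmed:**
  - The grip between wedge and plate was inferred from the push and not measured directly.
  - In the last scene picture the arm hid the shaker and part of the bottle, so I did not check their final positions. No unexpected force showed near them.
  - The first hem-position estimates differed between cameras by about 2 mm. I used the wrist camera's, which agreed with itself to about 0.3 mm.

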